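Balance the tray and push it over the gap

ROBOT

A 6-joint arm with a two-finger parallel gripper is mounted at the origin on a cart in front of the work surface, level with it; the furniture and walls round the work are solid. World frame = base frame: x ahead of the robot, y to its left, z up, the work surface at z = 0. Lengths are in mm, angles in rad, forces in N, time in s.
With the tool pointing down it reaches from about 225 to 875 mm from the base axis. Payload 3.4 kg.
Tool frame: the origin (TCP) lies on the centre line of the jaws, within the pads' length; the fingertips stand 19 mm ahead of it and the grasp point (between the pads) is the TCP; z points along the fingers, y is the line along which they close (so a half turn about z gives the same grasp; the last joint's range is limited). The gripper opens to 85 mm and grips with 20 to 120 N. Pads are 22 mm wide; open, the fingers measure 114 mm over their backs; the gripper's body (76 mm by 85 mm) begins 54 mm behind the grasp point. The pads swing forward as they close: fully open they stand 13 mm farther back than shut.
Start: joints at [1.162, 0.276, 1.505, -0, 1.361, -0.121], TCP at [163.227, 551.381, 221.328] pointing down, gripper open.
Joint ranges: [-2.89, 2.89], [-0.75, 2.08], [0.22, 2.7], [-1.18, 4.32], [0.11, 2.71], [-2.7, 2.7]. Speed limits (rad/s): [2.57, 2.57, 3.14, 3.14, 3.14, 3.14].

INTERFACE

Orientations are given as a unit quaternion [w, x, y, z].
In Python, from bench import monitor, eyes, workorder gives the robot as it stands.
- The arm moves only by the tool jog_arm, never from a script. Its argument "plan" is a list of rows, each a list of 7 numbers: the finger opening in mm, from 0 to 85.4, then the shift along the world's x, y, z in mm, then the turn, a rotation vector about the world's x, y, z in rad. In form: [[grip, dx, dy, dz, wx, wy, wz], ...]. A call has 1 to 10 rows; each row shifts and turns the commanded pose from where the row before left it; what a row does not reach is not made up. A row lasts 1/8 s, in which the tool goes at most 62.5 mm and 10.7 degrees, less where a joint would pass 70% of its speed; a pose out of reach is approached as far as the arm can. A call is refused whole if a number of a shift passes 62.5 or a number of a turn 0.188, either way. A call with a gripper value outside its range is refused whole. The fingers move at their own pace and stop on an object; "newtons" is the grip in N (left out, the last holds). Time passes only in rows, so rows that do not move let the fingers close. It gives the time, the measured TCP pose, the force, the opening and the grip force at its end, in the units of the state.
- monitor.get_obs(): the state, without advancing time (a new reading comes with each control period).
- eyes.read_camera(name): name is "side" or "top"; returns a dict with "pixels" (420x560x3 uint8, red, green, blue), "camera_matrix" (3x3 intrinsics, pixels), "world_from_camera" (4x4, takes a point from camera to world coordinates). Camera axes: x right, y down, z forward; pixel columns grow to the right and rows downward; lengths in mm; the calibration is good to about 2 mm. A picture is of the moment at which its call begins. There is no depth.
- workorder.close_job(): hands the job in; it is judged then, once.
The state is a dict: "time": time; "q": joint angles; "dq": joint speeds; "effort": joint torques, N m; "tcp_pos": TCP position; "ee_rot": TCP orientation; "wrist_force": force on the tool from outside, world axes, zero at the start; "wrist_torque": the same for the moment, N m; "width": finger opening in mm; "gripper_force": force on a finger pad.
Only numpy, scipy, OpenCV 4.12 (cv2) and the standard library are available. Lean on these libraries where they do the work, as an engineer would, in place of code of your own. Each camera call takes 0.05 s, during which the arm holds its last target. There are 200 camera calls.

TASK

The orange tube rack stands at one end of the white tray on the grey deck. Move the rack to the middle of the tray, between the two green lines, and then push the tray level across the open gap until all of it is on the blue deck, the rack still upright in its middle. Slide the tray, do not lift it or let either end sag into the gap, and leave the bottle, dropper, timer and dish alone.

Things in the scene. Friction and masses are not known exactly. Their poses are not given: they have to be found in the camera images.
- grey_deck: fixed grey deck, where the tray starts: flat top 200 (its x) x 250 (its y) mm; origin on its axis 54 mm below the flat top; z up. It stands in line with the blue deck along their common y axis, on either side of it
- blue_deck: fixed blue deck of the same size and height, where the tray must go; origin on its axis 54 mm below its flat top. The facing edges of the two decks are 90 mm apart, nothing between them up to the deck tops but a low base strip
- blue_deck_top (a point): centre of the blue deck's flat top (60 mm above the bench); x and y axes as the deck's
- tray: loose white tray, 176 (its x) x 220 (its y, the way it must travel) mm, about 0.18 kg; origin at the centre of its underside. Floor 5 mm thick; end lips 4 mm thick rise to 16 mm above the underside, side lips to 12 mm. The undersides of both ends are rounded (radius 6 mm), so it bears on 208 mm of its length. Two 3 mm wide green lines run across the floor, centred 45 mm either side of its middle
- rack: loose orange tube rack, 150 (its x) x 62 (its y) x 86 mm high, about 0.35 kg; origin at the centre of its underside. It stands across the tray, 54 to 67 mm off its middle; so placed it can tip the tray into the gap. Its upright long sides are open but for boards 26-29 and 58-61 mm up, a 4 mm foot and corner posts. Pushed there at the lower board it slides and the tray stays put
- bottle: bystander: square clear sample bottle with white cap, 62x62x142 mm, origin at the centre of its underside; leave alone
- dropper: bystander: amber dropper bottle, 33 mm across, 102 mm high, origin at the centre of its underside; leave alone
- timer: bystander: grey timer 58x58x18 mm, origin at the centre of its underside; leave alone
- dish: bystander: open aluminium dish, 64 mm across, 21 mm high, origin at the centre of its underside; leave alone

How it is judged:
By the outcome, as a careful person would: the job done as asked, in the order asked, and still so for the second after the job is handed in, with the robot touching nothing.
It also fails if it takes over 64 s, if anything falls off the work surface, if the arm or the gripper's body presses on something with over 40 N, if the wrist force passes 120 N, or if a joint passes its speed limit or range.

## Working session

There is one attempt and no reset: what is moved stays moved. The work goes in short steps, Python scripts to look and compute and a tool call to move; the robot and the scene stay as the last step left them, time stands still between calls to the robot, and variables do not carry over. Pictures are saved under pics/ and viewed, at most 10 in all, crops included, and the job is handed in when it is done.

Besides the shell and the picture viewer there is one more tool, called after ">>>" as name(argument=value, ...) on one line, values as JSON. jog_arm: Moves the arm, as the interface text tells. Its arguments: {"type":"object","properties":{"plan":{"type":"array","items":{"type":"array","items":{"type":"number"}}},"newtons":{"type":"number"}},"required":["plan"]}

```bash
mkdir -p pics
cat > h.py <<'E'
import sys,numpy as np,cv2
from bench import monitor,eyes,workorder
def shot(n,save=None):
    d=eyes.read_camera(n)
    if save: cv2.imwrite('pics/'+save,cv2.cvtColor(d['pixels'],cv2.COLOR_RGB2BGR))
    return d
def cast(d,uv,z):
    K=np.array(d['camera_matrix']);T=np.array(d['world_from_camera'])
    uv=np.atleast_2d(uv).astype(float)
    r=(np.linalg.inv(K)@np.c_[uv,np.ones(len(uv))].T).T@T[:3,:3].T
    o=T[:3,3];return o+r*((z-o[2])/r[:,2])[:,None]
def proj(d,P):
    K=np.array(d['camera_matrix']);T=np.linalg.inv(np.array(d['world_from_camera']))
    p=np.atleast_2d(P)@T[:3,:3].T+T[:3,3];q=p@K.T;return q[:,:2]/q[:,2:]
E
python3 - <<'E'
from h import *
a=shot('top','t0.png');b=shot('side','s0.png')
for d in(a,b):print(np.round(d['world_from_camera'],2),d['camera_matrix'])
print(monitor.get_obs())
E
```

```text
[[ 3.00000e-02 -1.00000e+00  5.00000e-02  5.18520e+02]
 [-1.00000e+00 -3.00000e-02  1.00000e-02  3.97000e+00]
 [-1.00000e-02 -5.00000e-02 -1.00000e+00  1.37204e+03]
 [ 0.00000e+00  0.00000e+00  0.00000e+00  1.00000e+00]] [[401.56419152   0.         281.73043084]
 [  0.         401.56419152 214.42818366]
 [  0.           0.           1.        ]]
[[-9.70000e-01 -1.70000e-01  2.00000e-01  3.03290e+02]
 [-2.60000e-01  6.10000e-01 -7.50000e-01  1.17823e+03]
 [ 1.00000e-02 -7.70000e-01 -6.40000e-01  1.07627e+03]
 [ 0.00000e+00  0.00000e+00  0.00000e+00  1.00000e+00]] [[420.34943992   0.         282.18561909]
 [  0.         420.34943992 212.03149978]
 [  0.           0.           1.        ]]
{'time': 0.1, 'q': array([ 1.16200382e+00,  2.76512323e-01,  1.50603193e+00, -1.19039480e-05,
        1.36068737e+00, -1.20972031e-01]), 'dq': array([ 0.00153303, -0.00139674, -0.00148124,  0.00039607,  0.00187921,
        0.00081486]), 'effort': array([ 3.13844866e-03, -4.17704558e+01, -2.46402204e+01,  9.36096649e-05,
        5.86587630e-03, -1.76702139e-05]), 'tcp_pos': array([163.01611402, 550.88949405, 220.52717983]), 'ee_rot': array([-2.08920579e-04,  1.43412737e-01,  9.89662627e-01, -7.92427947e-04]), 'wrist_force': array([-0.27533596, -0.31824063, -0.11551986]), 'wrist_torque': array([-0.00535355, -0.03443027,  0.02119853]), 'gripper_force': 0.0, 'width': 85.52117796919548}
```

View pics/t0.png

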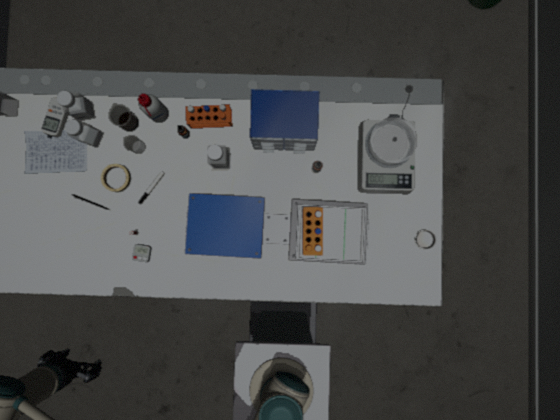

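View pics/s0.png

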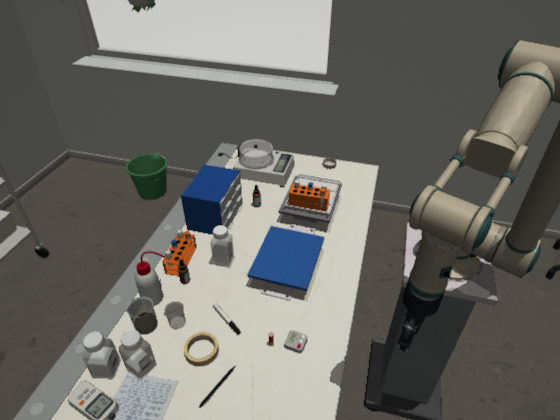

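The top view shows the grey deck, tray and rack on the right: rack at about (312,230), tray centre (328,232), green line at x≈345. The blue deck is centred at (226,225), so the tray travels toward world +y. The side view shows the rack upright with tubes at (310,195). The dish at (425,239) and the timer at (142,253) lie clear of the path.

```bash
cat > m.py <<'E'
from h import *
def big(m,roi):
    k=np.zeros_like(m);x0,y0,x1,y1=roi;k[y0:y1,x0:x1]=m[y0:y1,x0:x1]
    c,_=cv2.findContours(k,cv2.RETR_EXTERNAL,cv2.CHAIN_APPROX_NONE)
    return max(c,key=cv2.contourArea)
def rect(d,m,roi,z):
    # contour onto plane z, min-area rectangle in world mm
    P=cast(d,big(m,roi)[:,0],z)[:,:2].astype(np.float32)
    return cv2.minAreaRect(P)
def show(n,r):print(n,np.round(r[0],1),np.round(r[1],1),round(r[2],2))
if __name__=='__main__':
    for name,rois in(('top',dict(blue=(175,185,275,265),rack=(290,195,345,265))),('side',dict(blue=(245,225,330,300),rack=(280,175,345,220)))):
        d=shot(name);p=d['pixels'];h=cv2.cvtColor(p,cv2.COLOR_RGB2HSV)
        bl=cv2.inRange(h,(105,120,60),(125,255,255));o=cv2.inRange(h,(3,150,90),(18,255,255));g=cv2.inRange(h,(40,40,60),(85,255,255))
        if name=='top':
            show('blue@60',rect(d,bl,rois['blue'],60))
            show('rack@151',rect(d,o,rois['rack'],151))
            gg=np.argwhere(g[200:265,330:365])[:,::-1]+[330,200];print(len(gg))
            if len(gg)>3:
                P=cast(d,gg,65)[:,:2];print('green',P.mean(0),np.polyfit(P[:,0],P[:,1],1))
            print('px corners', d['pixels'][198:268:4,285:375:4].mean(2).astype(int)) if 0 else 0
        crop=p[170:290,170:390] if name=='top' else p[150:260,240:380]
        cv2.imwrite(f'pics/c_{name}.png',cv2.cvtColor(cv2.resize(crop,None,fx=3.6 if name=='top' else 5,fy=3.6 if name=='top' else 5,interpolation=cv2.INTER_CUBIC),cv2.COLOR_RGB2BGR))
E
python3 m.py
```

```text
blue@60 [541.8 200.2] [245.1 195.7] 88.31
rack@151 [531.2 -79.6] [142.6  54.8] 1.37
59
green [ 526.12436269 -190.05715284] [-2.1968386e-02 -1.7849905e+02]
```

View pics/c_top.png

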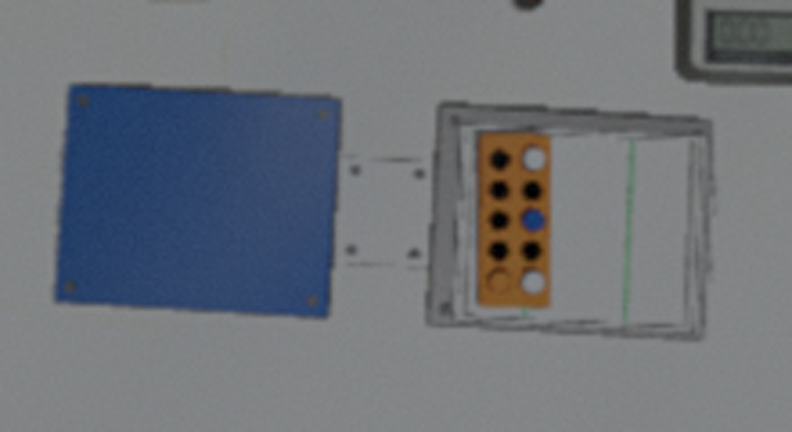

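View pics/c_side.png

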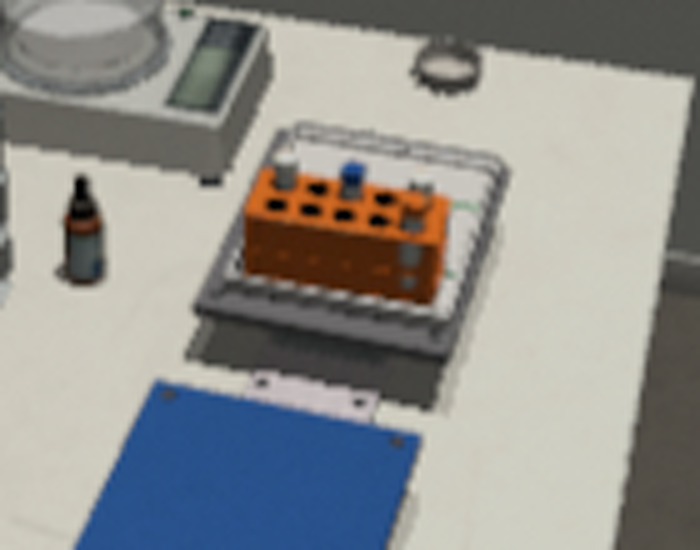

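>>> jog_arm(plan=[[85, 38, -35, 0, 0, 0, -0.131], [85, 38, -35, 0, 0, 0, -0.131], [85, 38, -35, 0, 0, 0, -0.131], [85, 38, -35, 0, 0, 0, -0.131], [85, 38, -35, 0, 0, 0, -0.131], [85, 38, -35, 0, 0, 0, -0.131], [85, 38, -35, -20, 0, 0, -0.131], [85, 38, -35, -30, 0, 0, -0.131], [85, 38, -35, -30, 0, 0, -0.131], [85, 38, -35, -30, 0, 0, -0.132]])

```text
time: 1.45
tcp_pos: [544.4, 200.1, 110.4]
ee_rot: [0.0, 0.719, 0.696, 0.0]
wrist_force: [1.1, -0.3, 0.0]
width: 85.2
gripper_force: 0.0
```

>>> jog_arm(plan=[[85, 0, 0, -15, 0, 0, 0], [85, 0, 0, -10, 0, 0, 0], [85, 0, 0, -3, 0, 0, 0], [85, 0, 0, 0, 0, 0, 0]])

```text
time: 1.95
tcp_pos: [542.8, 202.4, 84.0]
ee_rot: [0.0, 0.716, 0.698, 0.0]
wrist_force: [0.0, 1.0, 0.4]
width: 84.7
gripper_force: 0.0
```

>>> jog_arm(plan=[[85, 0, 0, -3, 0, 0, 0], [85, 0, 0, -1.5, 0, 0, 0], [85, 0, 0, -1.5, 0, 0, 0], [85, 0, 0, 0, 0, 0, 0]])

```text
time: 2.45
tcp_pos: [543.2, 201.4, 77.3]
ee_rot: [-0.0, 0.717, 0.697, -0.0]
wrist_force: [0.2, 0.2, -0.2]
width: 85.1
gripper_force: 0.0
```

>>> jog_arm(plan=[[85, 0, 0, -2, 0, 0, 0], [85, 0, 0, -2, 0, 0, 0], [85, 0, 0, 0, 0, 0, 0]])

```text
time: 2.82
tcp_pos: [543.1, 201.3, 73.1]
ee_rot: [-0.0, 0.717, 0.697, -0.0]
wrist_force: [0.3, 0.6, -0.7]
width: 84.9
gripper_force: 0.0
```

>>> jog_arm(plan=[[85, 0, 0, -2, 0, 0, 0], [85, 0, 0, -2, 0, 0, 0], [85, 0, 0, 0, 0, 0, 0]])

```text
time: 3.2
tcp_pos: [543.1, 201.3, 69.1]
ee_rot: [-0.0, 0.717, 0.697, -0.0]
wrist_force: [-0.3, -0.1, -0.2]
width: 85.1
gripper_force: 0.0
```

>>> jog_arm(plan=[[85, 0, 0, -1.5, 0, 0, 0], [85, 0, 0, -1, 0, 0, 0], [85, 0, 0, 0, 0, 0, 0]])

```text
time: 3.58
tcp_pos: [543.2, 201.4, 66.7]
ee_rot: [0.0, 0.717, 0.697, -0.0]
wrist_force: [0.1, 0.7, 0.6]
width: 85.0
gripper_force: 0.0
```

>>> jog_arm(plan=[[85, 0, 0, 25, 0, 0, 0], [85, 0, -20, 20, -0.07, 0, 0], [85, -2, -40, 10, -0.1, 0, 0], [85, -2, -40, 0, -0.1, 0, 0], [85, -2, -40, 0, -0.114, 0, 0], [85, -2, -40, -10, 0, 0, 0], [85, -2, -21, -15, 0, 0, 0], [85, 0, 0, -7, 0, 0, 0], [85, 0, 0, 0, 0, 0, 0]])

```text
time: 4.7
tcp_pos: [533.2, 0.9, 89.5]
ee_rot: [0.136, 0.704, 0.684, -0.133]
wrist_force: [-0.4, -0.6, 1.0]
width: 84.5
gripper_force: 0.0
```

Run:
```python
from m import *
print({k:np.round(v,3) for k,v in monitor.get_obs().items() if k in('tcp_pos','ee_rot','time')})
d=shot('side');p=d['pixels'][140:260,240:380]
a=cv2.resize(p,None,fx=3,fy=3,interpolation=3)
d=shot('top');p=d['pixels'][190:280,260:380]
b=cv2.resize(p,(360,270),interpolation=3);b=np.vstack([b,np.zeros((90,360,3),np.uint8)])
cv2.imwrite('pics/k1.png',cv2.cvtColor(np.hstack([a[:360],b]),cv2.COLOR_RGB2BGR))
```

```text
{'time': np.float64(4.7), 'tcp_pos': array([533.221,   0.88 ,  89.493]), 'ee_rot': array([ 0.136,  0.704,  0.684, -0.133])}
```

View pics/k1.png

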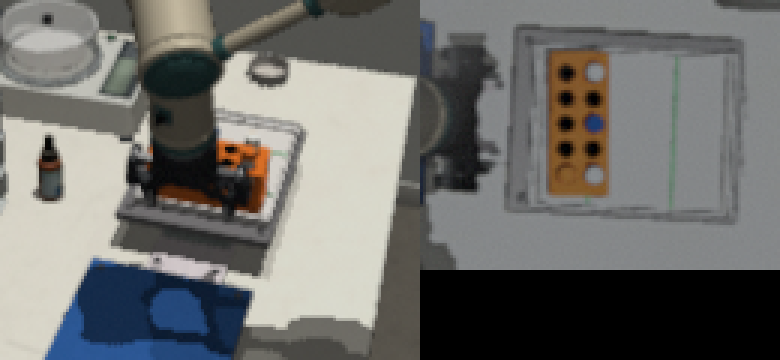

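The arm is beside the rack in both views, tips low and leading toward −y, in front of the rack's open side. The green line is still at about (675,130) in the right-hand crop.

>>> jog_arm(plan=[[85, 0, -14, 0, 0, 0, 0], [85, 0, -10, 0, 0, 0, 0], [85, 0, -5, 0, 0, 0, 0], [85, 0, -4, 0, 0, 0, 0], [85, 0, -3, 0, 0, 0, 0]])

```text
time: 5.42
tcp_pos: [533.2, -35.9, 89.8]
ee_rot: [0.137, 0.704, 0.684, -0.133]
wrist_force: [-0.9, 0.0, -0.9]
width: 85.1
gripper_force: 0.0
```

>>> jog_arm(plan=[[85, 0, -3, 0, 0, 0, 0], [85, 0, -3, 0, 0, 0, 0], [85, 0, -3, 0, 0, 0, 0], [85, 0, -3, 0, 0, 0, 0]])

```text
time: 5.92
tcp_pos: [533.2, -47.8, 89.8]
ee_rot: [0.137, 0.704, 0.684, -0.133]
wrist_force: [-0.6, -0.1, -0.3]
width: 84.7
gripper_force: 0.0
```

```bash
cat > r.py <<'E'
from m import *
d=shot('top');p=d['pixels'];h=cv2.cvtColor(p,cv2.COLOR_RGB2HSV)
o=cv2.inRange(h,(3,150,90),(18,255,255));g=cv2.inRange(h,(40,40,60),(85,255,255))
show('rack@151',rect(d,o,(250,180,380,270),151))
c=big(o,(250,180,380,270))[:,0]
P=cast(d,c,151);print('rack y range',P[:,1].min(),P[:,1].max(),'x',P[:,0].min(),P[:,0].max())
n,l,s,cc=cv2.connectedComponentsWithStats(g[:, :380])
for i in range(1,n):
    if s[i,4]>4: print('green',s[i],cast(d,cc[i],65)[0])
q=cv2.resize(p[180:280,180:380],None,fx=3.8,fy=3.8,interpolation=3)
cv2.imwrite('pics/'+sys.argv[1],cv2.cvtColor(q,cv2.COLOR_RGB2BGR)) if len(sys.argv)>1 else 0
E
python3 r.py
```

```text
rack@151 [531.2 -79.6] [142.6  54.8] 1.37
rack y range -108.58790214516695 -50.72109200655736 x 460.18992852369956 602.4263280235008
green [344 209   2  15  16] [ 581.08262174 -191.50177832   65.        ]
green [343 225   3  28  33] [ 506.20776977 -189.54320769   65.        ]
```

>>> jog_arm(plan=[[85, 0, -3, 0, 0, 0, 0], [85, 0, -3, 0, 0, 0, 0], [85, 0, -3, 0, 0, 0, 0], [85, 0, -3, 0, 0, 0, 0]])

```text
time: 6.48
tcp_pos: [533.6, -59.6, 89.9]
ee_rot: [0.137, 0.704, 0.684, -0.133]
wrist_force: [1.1, 2.2, 0.7]
width: 84.7
gripper_force: 0.9
```

```bash
python3 r.py
```

```text
rack@151 [530.2 -84.6] [ 56.1 142.6] 87.99
rack y range -114.7389142178431 -55.891176444207275 x 459.48960554706457 602.1691805746025
green [343 209   3  39  47] [ 542.2536375  -190.37868871   65.        ]
green [343 249   2  10  12] [ 462.21679736 -188.26557951   65.        ]
```

>>> jog_arm(plan=[[85, 0, 10, 0, 0, 0, 0], [60, 0, 15, 5, 0, 0, 0], [20, 0, 5, 6, 0, 0, 0], [0, 0, 0, 0, 0, 0, 0], [0, 0, 0, 0, 0, 0, 0], [0, 0, 0, 0, 0, 0, 0], [0, 0, 0, 0, 0, 0, 0], [0, 0, 0, 0, 0, 0, 0]])

```text
time: 7.52
tcp_pos: [533.2, -29.8, 100.7]
ee_rot: [0.137, 0.704, 0.684, -0.133]
wrist_force: [-0.8, 0.7, 0.6]
width: 0.2
gripper_force: 0.0
```

Run:
```python
from m import *
d=shot('side');p=d['pixels'][165:235,265:365]
cv2.imwrite('pics/k2.png',cv2.cvtColor(cv2.resize(p,None,fx=7,fy=7,interpolation=3),cv2.COLOR_RGB2BGR))
print(proj(d,[[533,-37,83],[533,-54,151],[533,-54,92],[533,-35,76]])-[265,165])
```

```text
[[40.02103691 41.78310757]
 [41.81615662 24.67277709]
 [41.10824259 37.21621543]
 [39.82562957 43.54716731]]
```

View pics/k2.png

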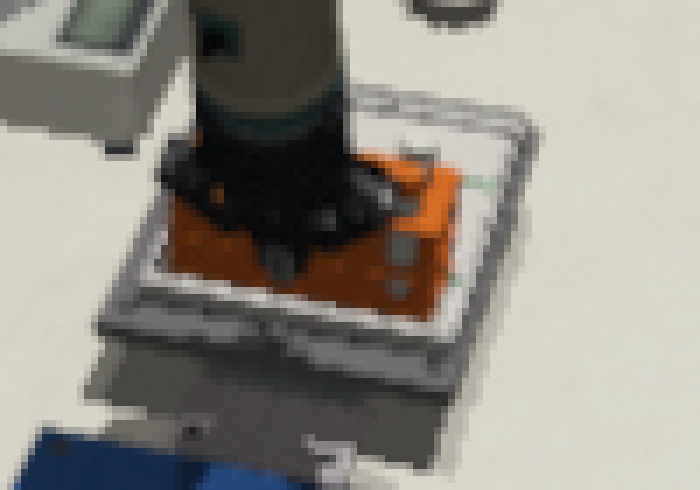

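The gripper is shut and its tip, at crop (280,280), is in front of the rack's lower half and above the tray's end lip at about (280,303).

>>> jog_arm(plan=[[0, 0, 0, -1.5, 0, 0, 0], [0, 0, 0, -1.5, 0, 0, 0], [0, 0, 0, 0, 0, 0, 0]])

```text
time: 7.95
tcp_pos: [533.1, -29.6, 97.6]
ee_rot: [0.137, 0.704, 0.684, -0.133]
wrist_force: [0.4, 0.9, -0.2]
width: -0.3
gripper_force: 0.0
```

>>> jog_arm(plan=[[0, 0, -3, 0, 0, 0, 0], [0, 0, -3, 0, 0, 0, 0], [0, 0, -3, 0, 0, 0, 0], [0, 0, -3, 0, 0, 0, 0], [0, 0, -3, 0, 0, 0, 0], [0, 0, -3, 0, 0, 0, 0], [0, 0, -3, 0, 0, 0, 0]])

```text
time: 8.82
tcp_pos: [533.2, -50.8, 97.8]
ee_rot: [0.137, 0.704, 0.684, -0.133]
wrist_force: [0.3, -0.2, -0.5]
width: 0.1
gripper_force: 0.0
```

```bash
python3 r.py
```

```text
rack@151 [529.5 -85. ] [ 56.3 142.4] 88.49
rack y range -114.7389142178431 -56.12670976919885 x 457.6991074314377 600.2331461106291
green [343 209   3  39  46] [ 541.88679523 -190.48104996   65.        ]
green [343 249   2  10  13] [ 462.45045976 -188.46818339   65.        ]
```

>>> jog_arm(plan=[[0, 0, -2, 0, 0, 0, 0], [0, 0, -2, 0, 0, 0, 0], [0, 0, -2, 0, 0, 0, 0], [0, 0, -2, 0, 0, 0, 0], [0, 0, -2, 0, 0, 0, 0]])

```text
time: 9.5
tcp_pos: [533.4, -60.4, 97.8]
ee_rot: [0.137, 0.704, 0.684, -0.133]
wrist_force: [0.1, 2.3, 0.6]
width: -0.1
gripper_force: 0.9
```

```bash
python3 r.py
python3 - <<'E'
from m import *
d=shot('side');p=d['pixels'][165:235,265:365]
cv2.imwrite('pics/k3.png',cv2.cvtColor(cv2.resize(p,None,fx=7,fy=7,interpolation=3),cv2.COLOR_RGB2BGR))
E
```

```text
rack@151 [530.2 -86.2] [ 58.9 143.1] 87.98
rack y range -117.70741679524842 -55.969706385561985 x 459.4020524048685 602.3406150013976
green [344 209   2  15  18] [ 579.37674843 -191.19889149   65.        ]
green [343 225   3  23  27] [ 519.19159478 -190.0006763    65.        ]
green [343 249   2  10  13] [ 462.94719612 -188.45764475   65.        ]
```

View pics/k3.png

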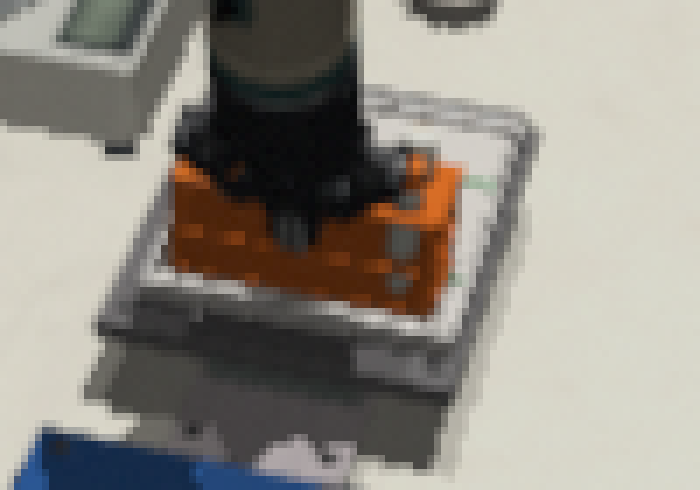

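The tip is at crop (295,245), level with the lower board or just above it. It is entering the opening and the contact is on the upper board, so I'll back out and come in about 10 mm lower.

>>> jog_arm(plan=[[0, 0, 15, 0, 0, 0, 0], [0, 0, 17, 0, 0, 0, 0], [0, 0, 0, -4, 0, 0, 0], [0, 0, 0, -3, 0, 0, 0], [0, 0, 0, -2, 0, 0, 0], [0, 0, 0, 0, 0, 0, 0]])

```text
time: 10.35
tcp_pos: [533.0, -29.0, 88.6]
ee_rot: [0.137, 0.704, 0.684, -0.133]
wrist_force: [0.4, -0.8, 0.1]
width: -0.1
gripper_force: 0.0
```

>>> jog_arm(plan=[[0, 0, 0, -2, 0, 0, 0], [0, 0, 0, 0, 0, 0, 0]])

```text
time: 10.6
tcp_pos: [533.1, -28.8, 86.7]
ee_rot: [0.137, 0.704, 0.684, -0.133]
wrist_force: [-0.8, -0.4, 0.8]
width: -0.0
gripper_force: 0.0
```

>>> jog_arm(plan=[[0, 0, -3, 0, 0, 0, 0], [0, 0, -3, 0, 0, 0, 0], [0, 0, -3, 0, 0, 0, 0], [0, 0, -2, 0, 0, 0, 0], [0, 0, -2, 0, 0, 0, 0]])

```text
time: 11.22
tcp_pos: [533.2, -41.8, 86.8]
ee_rot: [0.137, 0.704, 0.684, -0.133]
wrist_force: [0.0, 0.2, 1.1]
width: -0.2
gripper_force: 0.0
```

```bash
python3 r.py;python3 - <<'E'
from m import *
d=shot('side');p=d['pixels'][165:235,265:365]
cv2.imwrite('pics/k4.png',cv2.cvtColor(cv2.resize(p,None,fx=7,fy=7,interpolation=3),cv2.COLOR_RGB2BGR))
E
```

```text
rack@151 [529.9 -85.3] [ 56.5 141.9] 88.17
rack y range -114.7389142178431 -56.12670976919885 x 459.48960554706457 600.2331461106291
green [344 209   2  39  44] [ 544.7897598  -190.47441445   65.        ]
green [343 249   1  10  10] [ 460.317937   -187.76625628   65.        ]
```

View pics/k4.png

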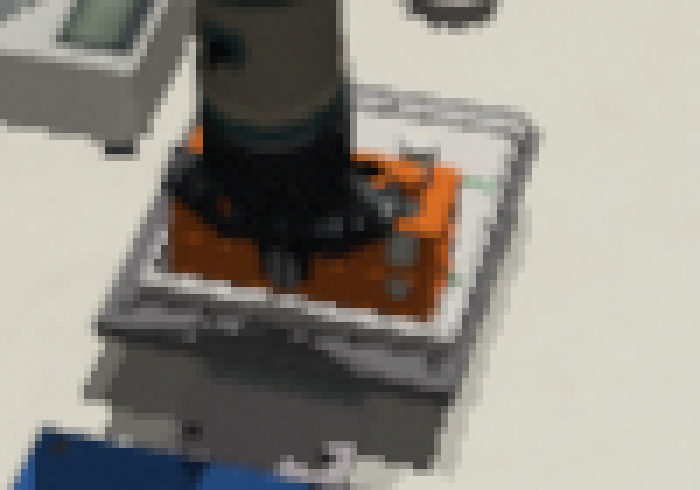

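The tip at crop (285,283) is now below the lower board (row ≈250) and clear of the lip (row ≈303), so I'll continue the push.

>>> jog_arm(plan=[[0, 0, -2, 0, 0, 0, 0], [0, 0, -2, 0, 0, 0, 0], [0, 0, -2, 0, 0, 0, 0], [0, 0, -2, 0, 0, 0, 0], [0, 0, -2, 0, 0, 0, 0]])

```text
time: 11.95
tcp_pos: [533.2, -51.8, 86.8]
ee_rot: [0.137, 0.704, 0.684, -0.133]
wrist_force: [0.3, -1.5, 0.0]
width: 0.2
gripper_force: 0.0
```

```bash
python3 r.py
```

```text
rack@151 [530.1 -85.2] [ 56.7 143.2] 88.17
rack y range -114.7389142178431 -56.04821749163398 x 457.6991074314377 602.2548991851437
green [343 209   3  39  44] [ 542.72276241 -190.51798077   65.        ]
green [343 249   2  10  11] [ 461.06015305 -188.04483773   65.        ]
```

Run:
```python
from m import *
d=shot('side')
for n,c,z in(('foot L',(172,272),65),('foot R',(435,318),65),('top R near',(440,232),151),('top R far',(462,170),151),('lip in L',(140,285),76),('tip@k4',(285,283),80),('blue cnr',(40,430),60)):
    print(n,cast(d,np.array(c)/7+[265,165],z)[0].round(1))
d=shot('top')
h=cv2.cvtColor(d['pixels'],cv2.COLOR_RGB2HSV)
for x in range(296,332): print(x,d['pixels'][233,x],cast(d,(x,233),151)[0,1].round(0),end=';')
```

```text
foot L [598.7 -60.5  65. ]
foot R [451.3 -60.1  65. ]
top R near [448.9 -24.5 151. ]
top R far [447.2 -80.6 151. ]
lip in L [609.4 -31.3  76. ]
tip@k4 [533.  -49.4  80. ]
blue cnr [633.7  79.9  60. ]
296 [10  7 13] -31.0;297 [12 11 13] -34.0;298 [17 22 20] -37.0;299 [10 11 12] -40.0;300 [22 22 24] -43.0;301 [49 50 52] -46.0;302 [95 95 93] -50.0;303 [114 107 101] -53.0;304 [104  83  69] -56.0;305 [120  81  44] -59.0;306 [131  88  43] -62.0;307 [124  85  42] -65.0;308 [95 60 30] -68.0;309 [61 37 16] -71.0;310 [41 22  6] -74.0;311 [54 32 13] -77.0;312 [89 59 30] -80.0;313 [121  81  40] -83.0;314 [131  88  42] -86.0;315 [129  85  39] -89.0;316 [100  61  37] -92.0;317 [58 47 71] -95.0;318 [31 49 96] -98.0;319 [ 24  54 107] -101.0;320 [ 30  58 108] -104.0;321 [ 48  60 102] -107.0;322 [84 66 80] -110.0;323 [120  87  61] -113.0;324 [130 109  87] -116.0;325 [133 130 127] -119.0;326 [135 138 139] -122.0;327 [131 135 138] -125.0;328 [133 136 137] -128.0;329 [133 135 137] -131.0;330 [134 136 137] -134.0;331 [133 136 137] -137.0;
```

>>> jog_arm(plan=[[0, 0, -2, 0, 0, 0, 0], [0, 0, -2, 0, 0, 0, 0], [0, 0, -2, 0, 0, 0, 0], [0, 0, -2, 0, 0, 0, 0], [0, 0, -2, 0, 0, 0, 0], [0, 0, -2, 0, 0, 0, 0], [0, 0, -2, 0, 0, 0, 0]])

```text
time: 12.98
tcp_pos: [533.3, -65.4, 86.8]
ee_rot: [0.137, 0.704, 0.684, -0.133]
wrist_force: [0.7, 2.3, 0.8]
width: 0.1
gripper_force: 1.0
```

```bash
python3 r.py
```

```text
rack@151 [530.1 -88.5] [ 57.5 143. ] 88.17
rack y range -118.3486245099537 -59.08013152223962 x 457.7866564102873 602.2548991851437
green [344 209   2  15  18] [ 579.37674843 -191.19889149   65.        ]
green [343 225   3  34  42] [ 500.26032642 -189.3110143    65.        ]
```

>>> jog_arm(plan=[[0, 0, 10, 0, 0, 0, 0], [0, 0, 15, 0, 0, 0, 0], [0, 0, 5, 0, 0, 0, 0]])

```text
time: 13.4
tcp_pos: [533.3, -34.4, 86.8]
ee_rot: [0.137, 0.703, 0.685, -0.133]
wrist_force: [-0.2, 0.0, 0.5]
width: 0.1
gripper_force: 0.0
```

```bash
python3 r.py
cat > s.py <<'E'
from m import *
# side view: fitted rack silhouette + dark gripper tip column
d=shot('side');p=d['pixels'];g=p[165:235,265:365].astype(int)
print(monitor.get_obs()['tcp_pos'])
for col in (39,40,41,42): print(col,[tuple(g[r,col]) for r in range(30,46)])
E
python3 s.py
```

```text
rack@151 [529.7 -87.2] [ 56.8 142.5] 88.08
rack y range -117.70741679524842 -56.98888407551766 x 457.6991074314377 600.3188677947908
green [343 209   3  39  45] [ 540.12429358 -190.32839226   65.        ]
green [343 249   2   6   9] [ 468.42209149 -188.67366388   65.        ]
[533.33093145 -34.72018468  86.81003076]
39 [(np.int64(12), np.int64(13), np.int64(15)), (np.int64(13), np.int64(12), np.int64(13)), (np.int64(14), np.int64(14), np.int64(15)), (np.int64(14), np.int64(15), np.int64(17)), (np.int64(12), np.int64(13), np.int64(12)), (np.int64(12), np.int64(14), np.int64(14)), (np.int64(20), np.int64(20), np.int64(18)), (np.int64(29), np.int64(28), np.int64(29)), (np.int64(32), np.int64(32), np.int64(31)), (np.int64(35), np.int64(33), np.int64(34)), (np.int64(40), np.int64(39), np.int64(39)), (np.int64(41), np.int64(41), np.int64(41)), (np.int64(130), np.int64(128), np.int64(124)), (np.int64(142), np.int64(140), np.int64(136)), (np.int64(76), np.int64(75), np.int64(73)), (np.int64(69), np.int64(69), np.int64(66))]
40 [(np.int64(14), np.int64(14), np.int64(15)), (np.int64(11), np.in
[... 1368 characters left out ...]
10), np.int64(13), np.int64(14)), (np.int64(12), np.int64(14), np.int64(14)), (np.int64(14), np.int64(15), np.int64(16)), (np.int64(14), np.int64(14), np.int64(14)), (np.int64(11), np.int64(13), np.int64(13)), (np.int64(10), np.int64(8), np.int64(11)), (np.int64(9), np.int64(11), np.int64(12)), (np.int64(11), np.int64(11), np.int64(13)), (np.int64(13), np.int64(13), np.int64(15)), (np.int64(15), np.int64(16), np.int64(17)), (np.int64(20), np.int64(20), np.int64(21)), (np.int64(37), np.int64(29), np.int64(24)), (np.int64(135), np.int64(131), np.int64(127)), (np.int64(180), np.int64(177), np.int64(172)), (np.int64(140), np.int64(138), np.int64(134)), (np.int64(77), np.int64(75), np.int64(73))]
```

>>> jog_arm(plan=[[0, 0, 0, -2, 0, 0, 0], [0, 0, 0, -2, 0, 0, 0], [0, 0, 0, -2, 0, 0, 0], [0, 0, 0, 0, 0, 0, 0]])

```text
time: 14.0
tcp_pos: [533.0, -35.9, 80.6]
ee_rot: [0.137, 0.704, 0.684, -0.133]
wrist_force: [0.5, -0.6, -0.8]
width: -0.0
gripper_force: 0.0
```

>>> jog_arm(plan=[[0, 0, -3, 0, 0, 0, 0], [0, 0, -3, 0, 0, 0, 0], [0, 0, -3, 0, 0, 0, 0], [0, 0, -3, 0, 0, 0, 0], [0, 0, -3, 0, 0, 0, 0], [0, 0, -2, 0, 0, 0, 0]])

```text
time: 14.75
tcp_pos: [533.2, -52.8, 80.8]
ee_rot: [0.137, 0.704, 0.684, -0.133]
wrist_force: [0.4, 0.6, 0.5]
width: 0.1
gripper_force: 0.0
```

```bash
python3 r.py
```

```text
rack@151 [530.2 -86.9] [ 57.6 142.8] 87.98
rack y range -117.70741679524842 -56.98888407551766 x 459.48960554706457 602.2548991851437
green [343 209   3  39  46] [ 543.37152947 -190.5203518    65.        ]
green [343 249   2  10  11] [ 460.76666505 -188.05106923   65.        ]
```

>>> jog_arm(plan=[[0, 0, 0, -2, 0, 0, 0], [0, 0, 0, -2, 0, 0, 0], [0, 0, -2, 0, 0, 0, 0], [0, 0, -2, 0, 0, 0, 0], [0, 0, -2, 0, 0, 0, 0], [0, 0, -2, 0, 0, 0, 0]])

```text
time: 15.55
tcp_pos: [533.2, -60.6, 76.7]
ee_rot: [0.137, 0.704, 0.684, -0.133]
wrist_force: [0.4, 1.3, -1.1]
width: 0.0
gripper_force: 0.7
```

```bash
python3 r.py
python3 - <<'E'
from m import *
d=shot('side');p=d['pixels'][165:235,265:365]
cv2.imwrite('pics/k5.png',cv2.cvtColor(cv2.resize(p,None,fx=8,fy=8,interpolation=3),cv2.COLOR_RGB2BGR))
E
```

```text
rack@151 [530.  -92.5] [ 57.4 142.5] 87.97
rack y range -121.8099179978667 -62.65589431651312 x 457.8742025521755 600.4903027828724
green [344 209   2  15  18] [ 578.83398177 -191.21030233   65.        ]
green [344 225   2   6   8] [ 546.2537679  -190.00066254   65.        ]
green [343 232   2  16  17] [ 504.62865834 -189.87718747   65.        ]
green [343 249   2  10  13] [ 462.94719612 -188.45764475   65.        ]
```

View pics/k5.png

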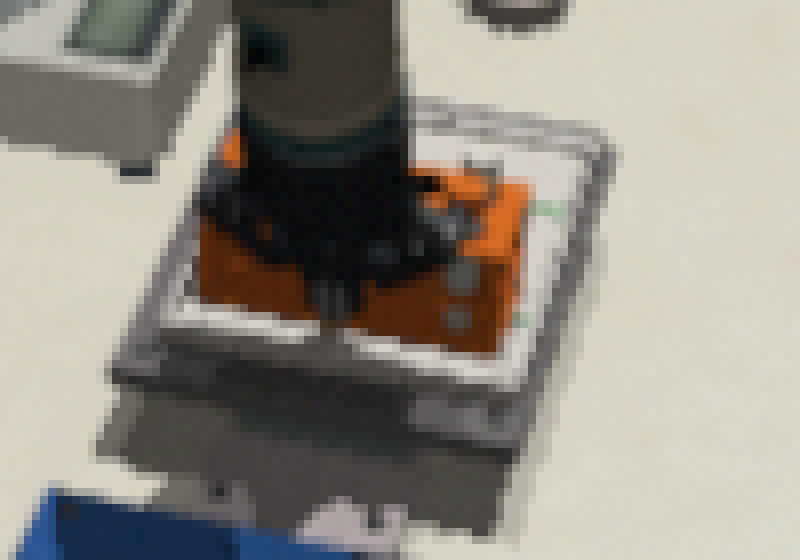

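The tip, at crop (335,320), is now low inside the tray and the rack is following: its centre moved from y −87 to −92.5. I'll keep pushing.

>>> jog_arm(plan=[[0, 0, -4, 0, 0, 0, 0], [0, 0, -4, 0, 0, 0, 0], [0, 0, -4, 0, 0, 0, 0], [0, -0.5, -4, 0, 0, 0, 0], [0, -0.5, -4, 0, 0, 0, 0], [0, 0, -4, 0, 0, 0, 0], [0, 0, -4, 0, 0, 0, 0], [0, 0, -4, 0, 0, 0, 0], [0, 0, -4, 0, 0, 0, 0], [0, 0, -4, 0, 0, 0, 0]])

```text
time: 16.9
tcp_pos: [532.2, -100.9, 76.8]
ee_rot: [0.137, 0.704, 0.684, -0.133]
wrist_force: [0.0, 0.6, -0.5]
width: -0.2
gripper_force: 0.8
```

```bash
python3 r.py
```

```text
rack@151 [ 529.1 -131.7] [ 57.8 142.5] 87.43
rack y range -163.36409888492764 -101.80857610154227 x 458.1368239574506 600.7474343164386
green [316 209   3  18  26] [ 573.50694136 -100.53343069   65.        ]
green [343 209   3  39  46] [ 543.44213935 -190.51886359   65.        ]
green [315 235   3  22  34] [ 480.04197653 -100.10374896   65.        ]
green [343 249   2  10  13] [ 462.20209844 -188.47345257   65.        ]
```

>>> jog_arm(plan=[[0, 0, -4, 0, 0, 0, 0], [0, 0, -4, 0, 0, 0, 0], [0, 0, -4, 0, 0, 0, 0], [0, 0, -2, 0, 0, 0, 0], [0, 0, 0, 0, 0, 0, 0], [0, 0, 10, 0, 0, 0, 0], [0, 0, 12, 4, 0, 0, 0]])

```text
time: 17.82
tcp_pos: [531.9, -92.1, 80.8]
ee_rot: [0.137, 0.704, 0.684, -0.133]
wrist_force: [0.7, 0.2, -0.2]
width: 0.1
gripper_force: 0.0
```

```bash
python3 r.py
python3 - <<'E'
from m import *
d=shot('top')
# tray side/ends edges: print brightness along the tray's axis row and one across
p=d['pixels'].mean(2)
r=p[226:232].mean(0);print('row',[(x,int(r[x])) for x in range(352,374)])
c=p[:,330:338].mean(1);print('col',[(y,int(c[y])) for y in list(range(196,212))+list(range(252,270))])
print(cast(d,[(366,229),(334,204),(334,262)],76))
E
```

```text
rack@151 [ 529.  -146.2] [ 57.9 142.7] 87.4
rack y range -176.0306710446293 -114.4953965122125 x 458.31189071202135 601.0045407150138
green [315 209   4  48  59] [527.20815725 -99.65397321  65.        ]
row [(352, 134), (353, 133), (354, 134), (355, 133), (356, 133), (357, 133), (358, 134), (359, 135), (360, 130), (361, 112), (362, 118), (363, 127), (364, 124), (365, 107), (366, 103), (367, 121), (368, 127), (369, 130), (370, 134), (371, 134), (372, 133), (373, 134)]
col [(196, 135), (197, 135), (198, 136), (199, 131), (200, 97), (201, 73), (202, 93), (203, 100), (204, 98), (205, 100), (206, 102), (207, 91), (208, 84), (209, 86), (210, 86), (211, 86), (252, 86), (253, 87), (254, 86), (255, 88), (256, 105), (257, 128), (258, 127), (259, 104), (260, 119), (261, 107), (262, 99), (263, 128), (264, 136), (265, 134), (266, 134), (267, 135), (268, 135), (269, 134)]
[[ 541.574857   -258.46783888   76.        ]
 [ 619.38740877 -153.71290316   76.        ]
 [ 432.78792988 -157.87847262   76.        ]]
```

>>> jog_arm(plan=[[85, 0, 25, 20, 0, 0, 0], [85, 0, 35, 15, 0.1, 0, 0], [85, 2, 40, 0, 0.1, 0, 0], [85, 2, 40, 0, 0.1, 0, 0], [85, 2, 40, -10, 0.084, 0, 0], [85, 2, 30, -15, 0, 0, 0], [85, 0, 0, -15, 0, 0, 0], [85, 0, 0, -8, 0, 0, 0], [85, 0, 0, -4, 0, 0, 0], [85, 0, 0, 0, 0, 0, 0]])

```text
time: 19.18
tcp_pos: [540.2, 116.8, 63.7]
ee_rot: [0.0, 0.717, 0.697, -0.0]
wrist_force: [0.1, -0.3, -0.0]
width: 85.2
gripper_force: 0.0
```

>>> jog_arm(plan=[[85, 0, 0, -1.5, 0, 0, 0], [85, 0, 0, -1.5, 0, 0, 0], [85, 0, 0, -1.5, 0, 0, 0]])

```text
time: 19.55
tcp_pos: [540.3, 117.3, 59.5]
ee_rot: [0.0, 0.717, 0.697, 0.0]
wrist_force: [-0.1, -0.2, 0.4]
width: 85.4
gripper_force: 0.0
```

>>> jog_arm(plan=[[85, 0, 0, -1, 0, 0, 0], [85, 0, 0, -1, 0, 0, 0], [85, 0, 0, -1, 0, 0, 0]])

```text
time: 19.92
tcp_pos: [540.3, 117.4, 56.3]
ee_rot: [0.0, 0.717, 0.697, 0.0]
wrist_force: [0.0, 0.8, 0.1]
width: 84.9
gripper_force: 0.0
```

>>> jog_arm(plan=[[85, 0, 0, -1, 0, 0, 0], [85, 0, 0, -1, 0, 0, 0], [85, 0, 0, -1, 0, 0, 0]])

```text
time: 20.3
tcp_pos: [540.2, 117.4, 53.2]
ee_rot: [0.0, 0.717, 0.697, 0.0]
wrist_force: [0.7, 0.3, -0.2]
width: 84.9
gripper_force: 0.0
```

>>> jog_arm(plan=[[85, 0, 0, -1, 0, 0, 0], [85, 0, 0, -1, 0, 0, 0]])

```text
time: 20.55
tcp_pos: [540.2, 117.4, 51.3]
ee_rot: [0.0, 0.717, 0.697, 0.0]
wrist_force: [-0.5, -0.5, -0.4]
width: 84.8
gripper_force: 0.0
```

>>> jog_arm(plan=[[85, 0, 0, -1, 0, 0, 0], [85, 0, 0, -1, 0, 0, 0]])

```text
time: 20.8
tcp_pos: [540.2, 117.4, 49.3]
ee_rot: [0.0, 0.717, 0.697, 0.0]
wrist_force: [-0.0, 0.7, -0.1]
width: 85.2
gripper_force: 0.0
```

>>> jog_arm(plan=[[85, 0, 0, -1, 0, 0, 0], [85, 0, 0, -1, 0, 0, 0]])

```text
time: 21.05
tcp_pos: [540.2, 117.4, 47.3]
ee_rot: [0.0, 0.717, 0.697, 0.0]
wrist_force: [0.4, -0.7, -0.4]
width: 85.1
gripper_force: 0.0
```

>>> jog_arm(plan=[[85, 0, 0, -1, 0, 0, 0], [85, 0, 0, -1, 0, 0, 0]])

```text
time: 21.3
tcp_pos: [540.2, 117.4, 45.3]
ee_rot: [0.0, 0.717, 0.697, 0.0]
wrist_force: [0.3, 0.5, -0.1]
width: 85.2
gripper_force: 0.0
```

>>> jog_arm(plan=[[85, 0, 0, -1, 0, 0, 0], [85, 0, 0, -1, 0, 0, 0]])

```text
time: 21.55
tcp_pos: [540.3, 117.4, 43.3]
ee_rot: [0.0, 0.717, 0.697, 0.0]
wrist_force: [-0.1, 0.9, -0.4]
width: 85.2
gripper_force: 0.0
```

Run:
```python
from m import *
print(monitor.get_obs()['tcp_pos'])
a=shot('side')
# expected pixels of the two tips (open, tip z=60) and TCP
print(proj(a,[[495,117,60],[585,117,60],[540,117,43],[540,117,97]]))
p=a['pixels'][195:275,240:350]
cv2.imwrite('pics/k6.png',cv2.cvtColor(cv2.resize(p,None,fx=7,fy=7,interpolation=3),cv2.COLOR_RGB2BGR))
```

```text
[540.26352181 117.37247759  43.27687982]
[[305.68272414 240.21753425]
 [280.95148695 235.53886493]
 [293.12527746 241.35884055]
 [293.50816729 230.07961915]]
```

View pics/k6.png

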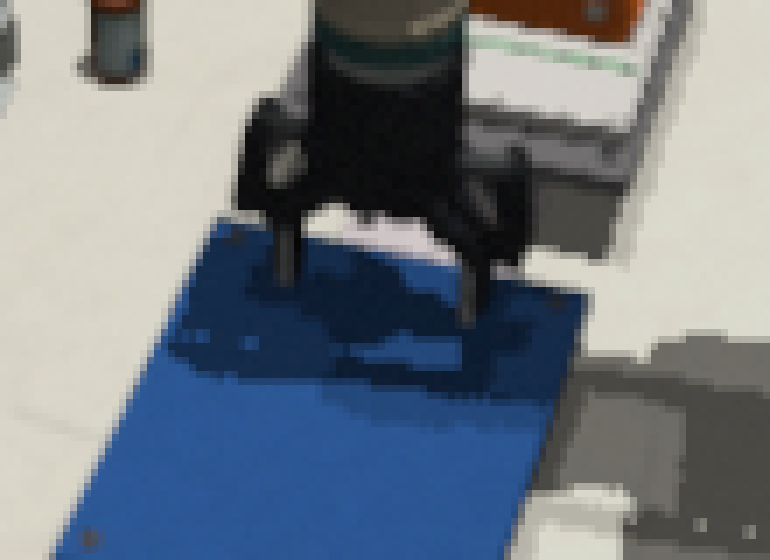

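The finger tips at crop (285,285) and (467,325) stand almost on the blue deck with the TCP at z 43, so open tips sit about 17 mm behind the TCP. In the background the rack has cleared the front green line. Next I'll go over the rack to the tray's far end.

>>> jog_arm(plan=[[85, 0, 0, 55, 0, 0, 0], [85, 0, 0, 55, 0, 0, 0], [85, 0, -10, 50, 0, 0, 0], [85, -2, -50, 0, 0, 0, 0], [85, -2, -50, 0, 0, 0, 0], [85, -2, -50, 0, 0, 0, 0], [85, -2, -50, 0, 0, 0, 0], [85, -2, -50, 0, 0, 0, 0], [85, -2, -50, 0, 0, 0, 0], [85, 0, -50, 0, 0, 0, 0]])

```text
time: 22.85
tcp_pos: [527.9, -244.2, 203.4]
ee_rot: [0.0, 0.717, 0.697, 0.0]
wrist_force: [1.1, 0.2, 0.6]
width: 84.8
gripper_force: 0.0
```

>>> jog_arm(plan=[[85, 0, -50, 0, 0, 0, 0], [85, 0, -5, -10, 0, 0, 0], [85, 0, 0, -50, 0, 0, 0], [85, 0, 0, -50, 0, 0, 0], [85, 0, 0, -30, 0, 0, 0], [85, 0, 0, -14, 0, 0, 0], [85, 0, 0, 0, 0, 0, 0]])

```text
time: 23.72
tcp_pos: [528.0, -296.8, 48.8]
ee_rot: [-0.001, 0.717, 0.697, -0.0]
wrist_force: [-0.2, 0.5, 0.2]
width: 84.9
gripper_force: 0.0
```

```bash
python3 r.py
```

```text
rack@151 [ 528.5 -146.7] [ 59.3 143.3] 87.53
rack y range -176.6720756077175 -114.4953965122125 x 457.9617458572402 600.9188413747047
green [317 209   2   4   6] [ 597.49251708 -101.2852247    65.        ]
green [316 214   2  16  17] [ 560.56032208 -100.90787301   65.        ]
green [315 231   3  20  23] [500.89722922 -99.44804525  65.        ]
green [315 253   2   4   6] [455.5747579  -98.25618804  65.        ]
```

>>> jog_arm(plan=[[85, 0, 0, 0, 0, 0, 0], [85, 0, 10, 0, 0, 0, 0], [85, 0, 10, 0, 0, 0, 0], [85, 0, 6, 0, 0, 0, 0], [85, 0, 3, 0, 0, 0, 0], [85, 0, 3, 0, 0, 0, 0], [85, 0, 3, 0, 0, 0, 0], [85, 0, 3, 0, 0, 0, 0], [85, 0, 3, 0, 0, 0, 0]])

```text
time: 24.9
tcp_pos: [528.5, -257.0, 49.4]
ee_rot: [0.001, 0.717, 0.697, 0.0]
wrist_force: [0.4, -3.0, -0.2]
width: 85.4
gripper_force: 1.5
```

```bash
python3 r.py
```

```text
rack@151 [ 540.6 -137.3] [ 58.  121.1] 86.17
rack y range -169.50553167276294 -107.28802104122023 x 481.84689011163704 601.1759310186667
green [314 207   2   7   8] [598.08239041 -93.26229271  65.        ]
green [313 215   3  17  20] [557.6041894  -91.57508308  65.        ]
green [312 233   3  18  20] [496.31824309 -89.68189894  65.        ]
green [312 252   2   4   7] [456.76337467 -88.81254833  65.        ]
```

>>> jog_arm(plan=[[85, 0.1, 4, 0, 0, 0, 0], [85, 0.1, 4, 0, 0, 0, 0], [85, 0.1, 4, 0, 0, 0, 0], [85, 0.1, 4, 0, 0, 0, 0], [85, 0.1, 4, 0, 0, 0, 0], [85, 0.1, 4, 0, 0, 0, 0], [85, 0.1, 4, 0, 0, 0, 0], [85, 0.1, 4, 0, 0, 0, 0], [85, 0.1, 4, 0, 0, 0, 0], [85, 0.1, 4, 0, 0, 0, 0]])

```text
time: 26.2
tcp_pos: [529.3, -216.4, 49.4]
ee_rot: [0.0, 0.717, 0.697, 0.0]
wrist_force: [-0.3, -4.0, 1.5]
width: 84.8
gripper_force: 1.8
```

```bash
python3 r.py
```

```text
rack@151 [531.4 -98.5] [ 59.5 140.8] 86.69
rack y range -130.4254640563497 -65.83957752516417 x 462.59432145182205 602.5977456858013
green [302 207   1  16  16] [583.0359421 -51.700097   65.       ]
green [300 224   3  33  41] [502.95011046 -49.35916048  65.        ]
green [329 226   1   7   7] [ 538.34577725 -140.63654253   65.        ]
green [327 250   2   8  10] [ 458.24928812 -138.58542323   65.        ]
```

>>> jog_arm(plan=[[85, 0.1, 4, 0, 0, 0, 0], [85, 0.1, 4, 0, 0, 0, 0], [85, 0.1, 4, 0, 0, 0, 0], [85, 0.1, 4, 0, 0, 0, 0], [85, 0.1, 4, 0, 0, 0, 0], [85, 0.1, 4, 0, 0, 0, 0], [85, 0.1, 4, 0, 0, 0, 0], [85, 0.1, 4, 0, 0, 0, 0], [85, 0.1, 4, 0, 0, 0, 0], [85, 0.1, 4, 0, 0, 0, 0]])

```text
time: 27.5
tcp_pos: [530.2, -176.3, 49.3]
ee_rot: [0.0, 0.717, 0.697, 0.0]
wrist_force: [0.2, -3.4, 0.9]
width: 85.1
gripper_force: 1.9
```

>>> jog_arm(plan=[[85, 0.1, 4, 0, 0, 0, 0], [85, 0.1, 4, 0, 0, 0, 0], [85, 0.1, 4, 0, 0, 0, 0], [85, 0.1, 4, 0, 0, 0, 0], [85, 0.1, 4, 0, 0, 0, 0]])

```text
time: 28.12
tcp_pos: [530.7, -156.3, 49.3]
ee_rot: [-0.0, 0.717, 0.697, 0.0]
wrist_force: [0.3, -3.0, 1.9]
width: 84.8
gripper_force: 1.9
```

```bash
python3 r.py
```

```text
rack@151 [530.5 -40.9] [ 56.2 140.8] 86.26
rack y range -71.94057432116817 -8.534857068674793 x 461.1937908850755 601.3118407533185
green [284 207   1   7   7] [596.06047902   7.32882137  65.        ]
green [311 207   2   8  12] [596.69225861 -82.57249672  65.        ]
green [283 215   2  16  17] [556.47202377   9.27255182  65.        ]
green [311 218   1   9   9] [559.43732651 -81.6064568   65.        ]
green [310 228   1   9   9] [526.84317884 -79.17421408  65.        ]
green [281 233   3  16  18] [496.48846844  11.00733474  65.        ]
green [281 250   2   6   9] [459.38790702  12.11094766  65.        ]
```

>>> jog_arm(plan=[[85, 0.1, 4, 0, 0, 0, 0], [85, 0.1, 4, 0, 0, 0, 0], [85, 0.1, 4, 0, 0, 0, 0], [85, 0.1, 4, 0, 0, 0, 0], [85, 0.1, 4, 0, 0, 0, 0], [85, 0.1, 4, 0, 0, 0, 0], [85, 0.1, 4, 0, 0, 0, 0], [85, 0.1, 4, 0, 0, 0, 0], [85, 0.1, 4, 0, 0, 0, 0], [85, 0.1, 4, 0, 0, 0, 0]])

```text
time: 29.42
tcp_pos: [531.7, -116.3, 49.3]
ee_rot: [-0.0, 0.717, 0.697, 0.0]
wrist_force: [0.3, -4.1, 1.7]
width: 84.9
gripper_force: 1.9
```

>>> jog_arm(plan=[[85, 0.1, 4, 0, 0, 0, 0], [85, 0.1, 4, 0, 0, 0, 0], [85, 0.1, 4, 0, 0, 0, 0], [85, 0.1, 4, 0, 0, 0, 0], [85, 0.1, 4, 0, 0, 0, 0], [85, 0.1, 4, 0, 0, 0, 0], [85, 0.1, 4, 0, 0, 0, 0], [85, 0.1, 4, 0, 0, 0, 0], [85, 0.1, 4, 0, 0, 0, 0], [85, 0.1, 4, 0, 0, 0, 0]])

```text
time: 30.68
tcp_pos: [532.7, -76.3, 49.3]
ee_rot: [0.0, 0.717, 0.697, 0.0]
wrist_force: [-0.2, -3.1, 1.6]
width: 84.9
gripper_force: 1.9
```

```bash
sed -i 's/(250,180,380,270)/(190,180,380,270)/g' r.py; python3 r.py
```

```text
rack@151 [519.8  35.2] [ 47.9 120. ] 77.58
rack y range 9.632110316353357 67.41139680522997 x 462.5489510556363 575.6326194619055
green [287 207   2   5   7] [599.16098639  -3.30057398  65.        ]
green [286 213   2   8  13] [574.46461091  -1.55547134  65.        ]
green [286 225   1   5   5] [540.86126334  -0.7447206   65.        ]
green [257 226   2  11  12] [523.90086463  90.17522749  65.        ]
green [257 238   1  16  16] [478.13707042  91.71495945  65.        ]
```

>>> jog_arm(plan=[[85, 0.1, 4, 0, 0, 0, 0], [85, 0.1, 4, 0, 0, 0, 0], [85, 0.1, 4, 0, 0, 0, 0], [85, 0.1, 4, 0, 0, 0, 0], [85, 0.1, 4, 0, 0, 0, 0], [85, 0.1, 4, 0, 0, 0, 0], [85, 0.1, 4, 0, 0, 0, 0], [85, 0.1, 4, 0, 0, 0, 0], [85, 0.1, 4, 0, 0, 0, 0], [85, 0.1, 4, 0, 0, 0, 0]])

```text
time: 31.98
tcp_pos: [533.7, -36.3, 49.3]
ee_rot: [-0.0, 0.717, 0.697, -0.0]
wrist_force: [-0.6, -3.6, 1.4]
width: 84.7
gripper_force: 1.8
```

>>> jog_arm(plan=[[85, 0.1, 4, 0, 0, 0, 0], [85, 0.1, 4, 0, 0, 0, 0], [85, 0.1, 4, 0, 0, 0, 0], [85, 0.1, 4, 0, 0, 0, 0], [85, 0.1, 4, 0, 0, 0, 0], [85, 0.1, 4, 0, 0, 0, 0], [85, 0.1, 4, 0, 0, 0, 0], [85, 0.1, 4, 0, 0, 0, 0], [85, 0.1, 4, 0, 0, 0, 0], [85, 0.1, 4, 0, 0, 0, 0]])

```text
time: 33.22
tcp_pos: [534.7, 3.6, 49.3]
ee_rot: [0.0, 0.717, 0.697, 0.0]
wrist_force: [-0.1, -3.2, 2.1]
width: 85.4
gripper_force: 1.8
```

```bash
python3 r.py
```

```text
rack@151 [473.  105.4] [23.2 39.7] 40.31
rack y range 91.96198826947304 128.07809561056564 x 466.05106017810766 494.0648354334019
green [233 232   1  11  11] [503.45104553 170.64556372  65.        ]
green [232 244   1   9   9] [467.70304266 172.66604427  65.        ]
```

>>> jog_arm(plan=[[85, 0.1, 4, 0, 0, 0, 0], [85, 0.1, 4, 0, 0, 0, 0], [85, 0.1, 4, 0, 0, 0, 0], [85, 0.1, 4, 0, 0, 0, 0], [85, 0.1, 4, 0, 0, 0, 0], [85, 0.1, 4, 0, 0, 0, 0], [85, 0.1, 4, 0, 0, 0, 0], [85, 0.1, 4, 0, 0, 0, 0], [85, 0.1, 4, 0, 0, 0, 0], [85, 0.1, 4, 0, 0, 0, 0]])

```text
time: 34.52
tcp_pos: [535.7, 43.6, 49.3]
ee_rot: [0.0, 0.717, 0.697, 0.0]
wrist_force: [1.0, -3.2, 1.0]
width: 85.4
gripper_force: 1.8
```

>>> jog_arm(plan=[[85, 0.1, 4, 0, 0, 0, 0], [85, 0.1, 4, 0, 0, 0, 0], [85, 0.1, 4, 0, 0, 0, 0], [85, 0.1, 4, 0, 0, 0, 0], [85, 0.1, 4, 0, 0, 0, 0], [85, 0.1, 4, 0, 0, 0, 0], [85, 0.1, 4, 0, 0, 0, 0], [85, 0.1, 4, 0, 0, 0, 0], [85, 0.1, 3, 0, 0, 0, 0], [85, 0, 1, 0, 0, 0, 0]])

```text
time: 35.78
tcp_pos: [536.6, 79.6, 49.3]
ee_rot: [0.0, 0.717, 0.697, -0.0]
wrist_force: [-0.2, -3.7, 1.8]
width: 84.8
gripper_force: 1.8
```

>>> jog_arm(plan=[[85, 0, 0, 0, 0, 0, 0], [85, 0, -15, 0, 0, 0, 0], [85, 0, -40, 0, 0, 0, 0], [85, 0, -50, 10, 0, 0, 0], [85, 0, -50, 50, 0, 0, 0], [85, 0, -50, 50, 0, 0, 0], [85, -30, -50, 40, 0, 0, 0], [85, -40, -30, 0, 0, 0, 0], [85, 0, 0, 0, 0, 0, 0]])

```text
time: 36.9
tcp_pos: [467.6, -189.9, 183.4]
ee_rot: [-0.0, 0.719, 0.695, 0.0]
wrist_force: [0.3, 0.2, -0.8]
width: 85.0
gripper_force: 0.0
```

```bash
sed -i 's/(190,180,380,270)/(180,180,380,275)/g' r.py; python3 r.py
python3 - <<'E'
from m import *
d=shot('top');p=d['pixels'];h=cv2.cvtColor(p,cv2.COLOR_RGB2HSV)
bl=cv2.inRange(h,(105,120,40),(125,255,255))[180:275,170:290]
ys,xs=np.nonzero(bl);print('blue seen',len(xs))
q=np.c_[xs+170,ys+180];P=cast(d,q,60)
print('y',np.percentile(P[:,1],[0,1,50,99,100]).round(),'x',np.percentile(P[:,0],[0,1,50,99,100]).round())
for a,b in((75,90),(310,326)):
    k=(P[:,1]>a-5)&(P[:,1]<b+5);print(a,k.sum(), P[k,1].min() if k.any() else 0,P[k,1].max() if k.any() else 0)
s=shot('side');h=cv2.cvtColor(s['pixels'],cv2.COLOR_RGB2HSV)
o=cv2.inRange(h,(3,150,60),(18,255,255));c=big(o,(220,190,360,310));print('side rack bbox',cv2.boundingRect(c))
# predicted silhouette if upright at measured centre
E
```

```text
rack@151 [576.1 199.7] [31.1 63.7] 83.96
rack y range 181.34679651347705 214.36796768249377 x 545.4905064032442 607.1821287762068
green [211 207   2  14  16] [580.36815448 244.77759536  65.        ]
green [209 222   3  29  35] [507.86120596 246.87281963  65.        ]
green [238 225   1   6   6] [534.78347496 155.42333166  65.        ]
green [237 241   1   7   7] [481.12514897 156.85972547  65.        ]
blue seen 374
y [ 79.  80. 238. 324. 324.] x [441. 444. 619. 641. 641.]
75 81 79.2628421405779 90.9741831822454
310 109 307.29550127573754 324.39064355846097
side rack bbox (266, 229, 47, 34)
```

Run:
```python
from m import *
d=shot('top');p=d['pixels'];h=cv2.cvtColor(p,cv2.COLOR_RGB2HSV)
o=cv2.inRange(h,(3,120,60),(18,255,255));o[:, :190]=0;o[:,262:]=0;o[:190]=0;o[262:]=0
pts=np.argwhere(o)[:,::-1];P=cast(d,pts,151)[:,:2].astype(np.float32)
show('rack all',cv2.minAreaRect(P));print(len(pts))
for x in (470,500,530,560,590):
    k=abs(P[:,0]-x)<6;print(x,P[k,1].min().round(),P[k,1].max().round())
g=p.astype(int)
for y in (200,240):
    col=int(round(proj(d,[[540,y,65]])[0,0]))
    print(y,[(r,tuple(map(int,g[r,col])),int(cast(d,(col,r),60)[0,0])) for r in list(range(194,206))+list(range(248,262))])
```

```text
rack all [537.5 188.6] [ 60.5 143.4] 86.92
601
470 162.0 219.0
500 165.0 220.0
530 163.0 219.0
560 161.0 217.0
590 156.0 215.0
200 [(194, (91, 90, 90), 643), (195, (50, 62, 82), 640), (196, (44, 66, 106), 636), (197, (45, 68, 109), 633), (198, (45, 68, 109), 630), (199, (57, 74, 106), 626), (200, (78, 85, 97), 623), (201, (82, 79, 78), 620), (202, (102, 81, 64), 617), (203, (127, 87, 54), 613), (204, (131, 89, 51), 610), (205, (131, 89, 52), 607), (248, (128, 89, 56), 466), (249, (127, 89, 58), 463), (250, (126, 102, 86), 460), (251, (132, 130, 130), 457), (252, (123, 127, 128), 453), (253, (93, 94, 96), 450), (254, (94, 100, 108), 447), (255, (73, 84, 110), 444), (256, (91, 97, 105), 440), (257, (129, 130, 131), 437), (258, (132, 135, 137), 434), (259, (132, 134, 137), 431), (260, (132, 134, 136), 427), (261, (133, 134, 135), 424)]
240 [(194, (72, 77, 87), 642), (195, (40, 63, 101), 638), (196, (37, 65, 109), 635), (197, (36, 63, 107), 632), (198, (39, 61, 101), 629), (199, (81, 88, 106), 625), (200, (125, 127, 128), 622), (201, (112, 122, 116), 619), (202, (99, 117, 105), 615), (203, (103, 125, 111), 612), (204, (95, 120, 103), 609), (205, (95, 113, 99), 606), (248, (130, 97, 75), 465), (249, (131, 107, 94), 462), (250, (130, 128, 129), 459), (251, (128, 131, 134), 455), (252, (125, 126, 127), 452), (253, (120, 123, 126), 449), (254, (72, 81, 100), 446), (255, (81, 88, 103), 442), (256, (128, 131, 132), 439), (257, (135, 137, 136), 436), (258, (134, 136, 137), 433), (259, (132, 134, 135), 429), (260, (132, 134, 133), 426), (261, (131, 133, 131), 423)]
```

Run:
```python
from m import *
d=shot('side');p=d['pixels'];h=cv2.cvtColor(p,cv2.COLOR_RGB2HSV)
o=cv2.inRange(h,(2,120,40),(20,255,255));g=cv2.inRange(h,(40,40,60),(85,255,255))
for x in (490,515,540,565,585):
    # walk the ray columnwise from line towards the rack, at floor height
    col=int(round(proj(d,[[x,235,65]])[0,0]))
    ro=[r for r in range(225,300) if o[r,col]]; rg=[r for r in range(225,300) if g[r,col]]
    f=lambda r:cast(d,(col,r),65)[0].round(1)
    print(col,'orange bottom',max(ro),f(max(ro)+.5),'top@151',min(ro),cast(d,(col,min(ro)-.5),151)[0].round(1),'green',[f(r)[1] for r in rg])
```

```text
299 orange bottom 261 [493.1 228.   65. ] top@151 235 [504.6 191.5 151. ] green []
292 orange bottom 259 [517.6 225.3  65. ] top@151 238 [523.1 211.4 151. ] green [np.float64(245.1)]
285 orange bottom 257 [542.3 222.6  65. ] top@151 232 [552.1 189.7 151. ] green []
277 orange bottom 255 [570.6 220.8  65. ] top@151 234 [574.7 206.1 151. ] green []
272 orange bottom 254 [588.  220.8  65. ] top@151 229 [597.1 187.  151. ] green []
```

>>> jog_arm(plan=[[0, 10, 30, 0, 0.08, 0, 0], [0, 10, 40, 0, 0.1, 0, 0], [0, 10, 40, 0, 0.1, 0, 0], [0, 10, 40, 0, 0.1, 0, 0], [0, 10, 40, -20, 0.1, 0, 0], [0, 10, 40, -20, 0.07, 0, 0], [0, 10, 40, -20, 0, 0, 0], [0, 0, 35, -20, 0, 0, 0], [0, 0, 10, -15, 0, 0, 0], [0, 0, 0, -8, 0, 0, 0]])

```text
time: 38.4
tcp_pos: [539.5, 128.6, 78.9]
ee_rot: [-0.196, 0.689, 0.672, 0.189]
wrist_force: [0.7, -0.2, 0.3]
width: -0.5
gripper_force: 0.0
```

>>> jog_arm(plan=[[0, 0, 0, -2, 0, 0, 0], [0, 0, 0, 0, 0, 0, 0]])

```text
time: 38.65
tcp_pos: [540.7, 126.3, 78.3]
ee_rot: [-0.194, 0.69, 0.671, 0.19]
wrist_force: [0.6, -0.4, 0.5]
width: -0.1
gripper_force: 0.0
```

>>> jog_arm(plan=[[0, 2, 10, 0, 0, 0, 0], [0, 0, 10, 0, 0, 0, 0], [0, 0, 6, 0, 0, 0, 0], [0, 0, 3, 0, 0, 0, 0], [0, 0, 2, 0, 0, 0, 0], [0, 0, 2, 0, 0, 0, 0], [0, 0, 2, 0, 0, 0, 0], [0, 0, 2, 0, 0, 0, 0]])

```text
time: 39.65
tcp_pos: [542.4, 163.3, 78.0]
ee_rot: [-0.194, 0.69, 0.671, 0.189]
wrist_force: [0.6, -2.9, 1.1]
width: -0.3
gripper_force: 1.1
```

```bash
cat > f.py <<'E'
from m import *
d=shot('side');p=d['pixels'];h=cv2.cvtColor(p,cv2.COLOR_RGB2HSV)
o=cv2.inRange(h,(2,120,40),(20,255,255));g=cv2.inRange(h,(40,40,60),(85,255,255))
A=[]
for col in range(268,304):
    ro=[r for r in range(225,300) if o[r,col]]
    if ro: A.append(cast(d,(col,max(ro)+.5),65)[0,:2])
A=np.array(A);c=np.polyfit(A[:,0],A[:,1],1);print('foot +y at x=540',np.polyval(c,540).round(1),'slope',c[0].round(3))
G=np.argwhere(g[240:290,250:320])[:,::-1]+[250,240]
if len(G)>3:
    P=cast(d,G,65);P=P[(P[:,1]>235)&(P[:,1]<260)];print('green side',len(P),P.mean(0).round(1))
d=shot('top');p=d['pixels'];h=cv2.cvtColor(p,cv2.COLOR_RGB2HSV)
o=cv2.inRange(h,(3,120,60),(18,255,255));g=cv2.inRange(h,(40,40,60),(85,255,255));m=np.zeros_like(o);m[190:262,190:262]=1
P=cast(d,np.argwhere(o*m)[:,::-1],151)[:,:2]
print('top +y edge',[(x,P[abs(P[:,0]-x)<6,1].max().round(1)) for x in(480,510,540,570,595)])
P=cast(d,np.argwhere(g*m)[:,::-1],65)
for a,b in((140,175),(230,260)):
    k=(P[:,1]>a)&(P[:,1]<b)
    if k.sum()>3:print('green top',k.sum(),P[k].mean(0).round(1))
E
python3 f.py
```

```text
foot +y at x=540 225.3 slope -0.045
green side 24 [533.8 244.7  65. ]
top +y edge [(480, np.float64(222.9)), (510, np.float64(220.9)), (540, np.float64(219.0)), (570, np.float64(219.8)), (595, np.float64(218.0))]
green top 38 [527.7 155.9  65. ]
green top 62 [541.5 245.9  65. ]
```

>>> jog_arm(plan=[[0, 0, 2, 0, 0, 0, 0], [0, 0, 2, 0, 0, 0, 0], [0, 0, 2, 0, 0, 0, 0], [0, 0, 1, 0, 0, 0, 0], [0, 0, 0, 0, 0, 0, 0]])

```text
time: 40.38
tcp_pos: [542.0, 171.0, 78.1]
ee_rot: [-0.195, 0.69, 0.671, 0.189]
wrist_force: [0.1, -0.4, -0.7]
width: -0.1
gripper_force: 0.5
```

```bash
python3 f.py
```

```text
foot +y at x=540 232.8 slope -0.042
green side 25 [536.8 244.6  65. ]
top +y edge [(480, np.float64(228.9)), (510, np.float64(227.0)), (540, np.float64(228.2)), (570, np.float64(226.2)), (595, np.float64(226.9))]
green top 21 [519.3 156.   65. ]
```

>>> jog_arm(plan=[[0, 0, -15, 0, 0, 0, 0], [0, 0, -20, 10, 0, 0, 0], [0, 0, -20, 40, 0, 0, 0], [0, 0, -40, 40, 0, 0, 0], [0, -20, -50, 30, 0, 0, 0], [0, -20, -50, 0, 0, 0, 0], [0, -20, -50, 0, 0, 0, 0], [0, 0, -30, 0, 0, 0, 0], [0, 0, 0, 0, 0, 0, 0]])

```text
time: 41.6
tcp_pos: [482.2, -107.6, 198.5]
ee_rot: [-0.194, 0.692, 0.669, 0.19]
wrist_force: [0.6, 0.1, 0.1]
width: -0.1
gripper_force: 0.0
```

```bash
python3 f.py && python3 -c "
from h import *
o=monitor.get_obs();print(o['tcp_pos'],o['wrist_force']);print(workorder.close_job())"
```

```text
foot +y at x=540 232.8 slope -0.042
green side 25 [536.8 244.6  65. ]
top +y edge [(480, np.float64(228.9)), (510, np.float64(227.0)), (540, np.float64(228.2)), (570, np.float64(226.2)), (595, np.float64(226.8))]
green top 32 [532.  156.2  65. ]
[ 481.79544655 -104.62470465  198.49574999] [ 0.27209557 -0.52347131 -0.05140253]
the job is handed in; nothing more can be done
None
```

I handed the job in at about 42 s: the tray is fully on the blue deck and the rack stands within about 2 mm of its middle by camera. The rack had ended up about 8–11 mm behind the middle after crossing the gap, so I nudged it forward at the lower board.

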